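# Set and lock the paper trimmer's stop for A5

### The job

Set the paper trimmer up for A5: with a fingertip, push its sliding paper stop along the ruler, away from the cutter, until it clicks down into the next notch, without running past that notch and without gripping the stop. Then press the stop's raised lock lever down flat with a fingertip. Leave the other things on the desk where they are and finish clear of everything.

Things in the scene. Friction and masses are not known exactly. Their poses are not given: they have to be found in the camera images.
- trimmer: A4 rotary paper trimmer, fixed: grey board 340 x 350 mm, top 22 mm above the desk. Origin on the desk, 170 mm from the two ends along x, 155 mm from the edge opposite the cutter. x runs along the cutting line (y = -150 mm), y away from the cutter, z up. The cutter, an aluminium rail on black posts with a grey head, up to 75 mm above the desk, runs along x at y = -174 mm.
- ruler (a point): notched aluminium ruler on the board, 12 mm wide, top 34 mm above the desk, running along the trimmer's y, 268 mm long, black end caps. Origin: on its centre line, at the board's top, at x = +135, y = 0 mm of the trimmer; same axes. Four notches, 10 mm wide, cross its top at y = -56, -25, +18 (A6) and +80 mm (A5).
- notch_a5 (a point): the middle of the A5 notch at the ruler's top: the notch furthest from the cutter, and the next one the stop meets when pushed away from the cutter. The stop is set when its middle stands over this point.
- stop (a joint): travel of the stop, m, growing away from the cutter (trimmer's +y): 0 in the A6 notch, 0.062 in the A5 notch, 0.096 at the end. It starts free between them, at 0.012 to 0.040. Sliding takes about 2 N; in the last 5 mm the spring ball sinks into the notch and the force falls to about nothing, and the last 2 mm it is drawn in; pushing it on out of the notch takes about 14 N, and it comes out 5 mm past the middle.
- stop_push (a point): middle of the stop's flat upright face on the cutter side, where it is pushed: 36 mm above the desk, 24 mm to the -x side of the ruler's centre line. The stop is a black block with grey end faces astride the ruler, reaching over the board: 40 mm long (y), 84 mm across (x, from 66 mm to the -x side of the ruler to 18 mm to its +x side), top 52 mm above the desk.
- lock_lever (a joint): angle of the lock lever on the stop, rad: 0 raised by 29 degrees, 0.5 flat down; starts at 0 to 0.06. A grey paddle 50 mm long, 14 mm wide, with a thumb pad 22 mm wide, 22 mm long, lipped at its free end, which points to -x. Hinged about a line along y, 57 mm above the desk, 8 mm to the +x side of the ruler's centre line, mid-stop. 2 to 6 N on the pad press it down; it stays where it is left.
- lever_pad (a point): the middle of the thumb pad's upper face, 37 mm from the hinge: about 79 mm above the desk when raised and 61 mm when flat; pressing it down carries it about 6 mm towards -x. The lip of the lever can catch in the gap between two shut fingers set straight over it: bring one finger alone over the pad, or set the fingers a little (8 mm) to the +x side.
- cactus_pot: green ceramic pot with a round cactus, 98 mm across, 142 mm tall, standing loose on a low white turntable; origin under its centre
- tumbler: stainless steel tumbler with a black screw lid, 76 mm across, 170 mm tall; origin under its centre
- keycap_tray: orange silicone tray with keycaps, 120 x 160 x 20 mm; origin under its centre
- webcam: matte black webcam folded down on its foot, on the desk beside the trimmer, 50 x 96 x 37 mm; origin under its centre
- card_pad: pad of blank cards, 105 x 74 x 14 mm, lying on the trimmer's board; origin under its centre
- glue_stick: glue stick standing just beyond the ruler, 27 mm across, 80 mm tall; origin under its centre
- mouse: grey computer mouse, 104 x 60 x 32 mm; origin under its centre

How it is judged:
On the way, in this order (a step that is already met when the one before it is completed fails the run):
1. the stop has dropped into the A5 notch, the lever still raised (value of joint stop between 0.0592 and 0.0648 m and value of joint lock_lever below 0.2 rad and velocity of joint stop between -0.004 and 0.004 m/s), for 0.3 s.
2. the lock lever is pressed flat with the stop in the notch (value of joint stop between 0.0592 and 0.0648 m and value of joint lock_lever above 0.44 rad), for 0.2 s.
At the end, for the whole second after the job is handed in: The stop rests in the A5 notch (joint stop 0.0592 to 0.0648 m), the lock lever is flat (joint lock_lever above 0.44 rad of 0.5) and every other thing on the desk is within 20 mm of where it stood (all of step 2 and distance of each of cactus_pot, tumbler, keycap_tray, webcam, card_pad, glue_stick, mouse from where it was at the start of the episode below 0.02 m); the robot touches nothing.
It fails at once if the stop is pushed past the A5 notch (beyond 0.074 m) (value of joint stop above 0.074 m).
It fails at once if the stop is gripped: fingers press on both of its end faces at once (contact force between the fingers and stop_c0 above 1 N and contact force between the fingers and stop_c1 above 1 N).
It fails at once if one of the other things is knocked, lifted or carried (moved over 20 mm) (distance of any of cactus_pot, tumbler, keycap_tray, webcam, card_pad, glue_stick, mouse from where it was at the start of the episode above 0.02 m).
It also fails if it takes over 45 s, if anything falls off the work surface, if the arm or the gripper's body presses on something with over 40 N, if the wrist force passes 120 N, or if a joint passes its speed limit or range.

### The arm

A 6-joint arm with a two-finger parallel gripper is mounted at the origin on the work surface. World frame = base frame: x ahead of the robot, y to its left, z up, the work surface at z = 0. Lengths are in m, angles in rad, forces in N, time in s.
With the tool pointing down it reaches from about 0.425 to 0.95 m from the base axis. Payload 3.5 kg.
Tool frame: the origin (TCP) lies midway between the tips of the shut fingers; the grasp point (between the pads) lies 19 mm behind it; x points along the fingers, z is the direction in which the jaws open and shut, and the axes are right-handed (so a half turn about x gives the same grasp; the last joint's range is limited). The gripper opens to 85 mm and grips with 20 to 120 N. Pads are 22 mm wide; open, the fingers measure 114 mm over their backs; the gripper's body (76 mm by 85 mm) begins 54 mm behind the grasp point. The pads swing forward as they close: fully open they stand 13 mm farther back than shut.
Start: joints at [1.162, 0.286, 1.577, -0, 1.279, -0.15], TCP at [0.173, 0.653, 0.231] pointing down, gripper open.
Joint ranges: [-2.77, 2.77], [-0.9, 2.22], [0.21, 2.48], [-1.53, 4.67], [0.24, 2.81], [-2.84, 2.84]. Speed limits (rad/s): [2.79, 2.79, 3.14, 3.14, 3.14, 3.14].

### API

Orientations are given as a unit quaternion [x, y, z, w].
In Python, from plant import readout, eyes, ctrl gives the robot as it stands.
- The arm moves only by the tool move_arm, never from a script. Its argument "commands" is a list of rows, each a list of 7 numbers: the turn, a rotation vector about the world's x, y, z in rad, then the shift along the world's x, y, z in mm, then the closure in counts, from 0 (fully open) to 255 (shut). A call has 1 to 12 rows; each row is the pose to reach, as a shift and turn from the pose measured when the call began; what a row does not reach only later rows make up. A row lasts 1/10 s, in which the tool goes at most 50 mm and 8.59 degrees, less where a joint would pass 70% of its speed; a pose out of reach is approached as far as the arm can. A call with a gripper value outside its range is refused whole. The fingers move at their own pace and stop on an object; "newtons" is the grip in N (left out, the last holds). Time passes only in rows, so rows that repeat a pose let the fingers close. It gives the time, the measured TCP pose, the force and the opening at its end, in the units of the state.
- readout.get_state(): the state, without advancing time (a new reading comes with each control period).
- eyes.read_camera(name): name is "scene" or "top" or "wrist"; returns a dict with "color" (420x560x3 uint8, red, green, blue), "depth" (420x560 float32, m along the optical axis (not along the pixel's ray), 0 where there is no reading), "K" (3x3 intrinsics, pixels), "eye" and "attitude" of the camera in the world. Camera axes: x right, y down, z forward; pixel columns grow to the right and rows downward; lengths in m; the calibration is good to about 2 mm. A picture is of the moment at which its call begins.
- ctrl.sign_off(): hands the job in, once; it reports no verdict.
The state is a dict: "time": time; "qpos": joint angles; "dq": joint speeds; "joint_efforts": joint torques, N m; "eef_pos": TCP position; "tcp_rot": TCP orientation; "contact_force": force on the tool from outside, world axes, zero at the start; "wrist_torque": the same for the moment, N m; "opening": opening from 0.0 (shut) to 1.0 (fully open).
Only numpy, scipy, OpenCV 4.12 (cv2) and the standard library are available. Lean on these libraries where they do the work, as an engineer would, in place of code of your own. Each camera call takes 0.05 s, during which the arm holds its last target.

## Working session

There is one attempt and no reset: what is moved stays moved. The work goes in short steps, Python scripts to look and compute and a tool call to move; the robot and the scene stay as the last step left them, time stands still between calls to the robot, and variables do not carry over. Pictures are saved under pics/ and viewed, and the job is handed in when it is done.

Besides the shell and the picture viewer there is one more tool, called after "Emit:" in YAML: its name, and indented under it one key for each argument. move_arm: Moves the arm, as the interface text tells. Its arguments: {"type":"object","properties":{"commands":{"type":"array"},"newtons":{"type":"number"}},"required":["commands"]}

```bash
mkdir -p pics; cat > h.py <<'E'
import sys; sys.path.insert(0,'.')
import numpy as np, cv2
from plant import readout, eyes, ctrl
from scipy.spatial.transform import Rotation as R
def snap(n,f):
    c=eyes.read_camera(n); cv2.imwrite('pics/'+f+'.png',c['color'][:,:,::-1]); np.savez(''+f+'.npz',**{k:np.array(v) for k,v in c.items()}); return c
E
python3 - <<'E'
from h import *
s=readout.get_state(); print(s)
for n in ['scene','top','wrist']:
    c=snap(n,n+'0'); print(n,c['K'],c['eye'],c['attitude'])
E
```

```text
{'time': 0.0, 'qpos': array([ 1.16203246e+00,  2.87136402e-01,  1.57818384e+00,  2.15052801e-05,
        1.27857310e+00, -1.50007043e-01]), 'dq': array([-7.46101567e-04, -8.39666409e-05,  9.73951236e-05,  1.92537844e-04,
       -3.95371680e-04,  2.32327652e-03]), 'joint_efforts': array([ 1.47498686e-03, -4.05982411e+01, -2.92624766e+01, -3.39497467e-05,
        5.98706290e-03,  7.56525338e-06]), 'eef_pos': array([0.17242711, 0.65193091, 0.22996297]), 'tcp_rot': array([-0.43169812,  0.56104601,  0.43092233,  0.55961599]), 'contact_force': array([-0.92357784, -0.14726904, -0.29788762]), 'wrist_torque': array([ 0.0127715 , -0.00036029, -0.01801788]), 'opening': 0.9968337568276832}
scene [[453.75643906   0.         281.4447669 ]
 [  0.         453.75643906 208.08247191]
 [  0.           0.           1.        ]] [1.44472603 0.11684187 0.96587794] [ 0.60547331  0.69422005 -0.29911369 -0.24898111]
top [[488.03002846   0.         285.64958413]
 [  0.         488.03002846 207.5448039 ]
 [  0.           0.           1.        ]] [ 0.39066259 -0.05127827  1.8399656 ] [-0.70224328  0.71075733 -0.02735643  0.03049603]
wrist [[349.81477373   0.         284.50223016]
 [  0.         349.81477373 210.41281593]
 [  0.           0.           1.        ]] [0.09511076 0.6725237  0.37211214] [0.78260831 0.6020765  0.09571007 0.12596707]
```

View pics/scene0.png

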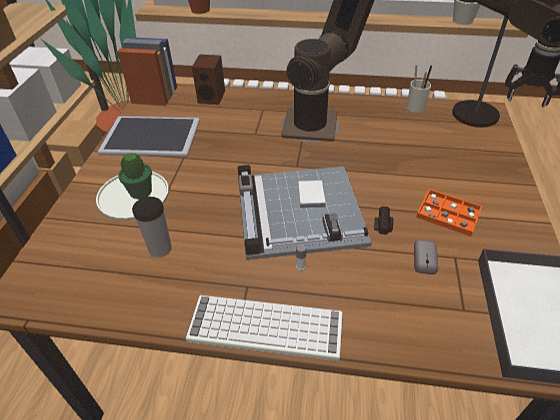

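View pics/top0.png

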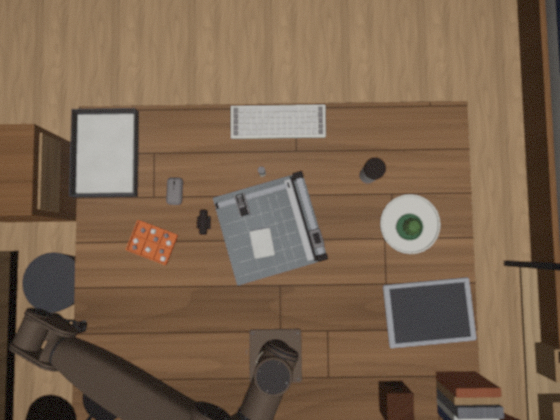

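View pics/wrist0.png

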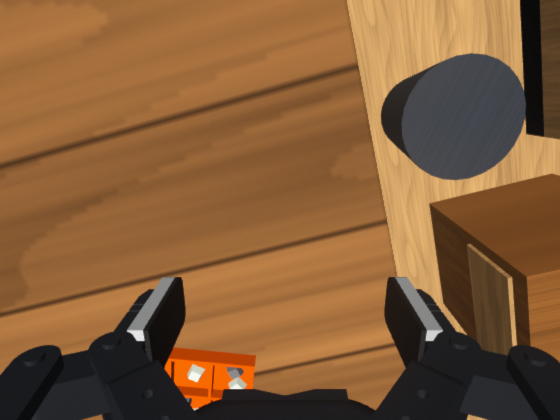

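The scene and top pictures show the trimmer at about (305,210) and (270,230), cutter towards -y, ruler on the far side from the robot with the stop at about scene (332,228) and the glue stick at (301,258). Next I measure it.

```bash
cat >> h.py <<'E'
def pose(c): return np.array(c['eye']),R.from_quat(c['attitude']).as_matrix()
def cast(c,uv,z):
    e,M=pose(c); uv=np.atleast_2d(np.array(uv,float)); K=c['K']
    d=np.c_[(uv[:,0]-K[0,2])/K[0,0],(uv[:,1]-K[1,2])/K[1,1],np.ones(len(uv))]@M.T
    return e+d*((z-e[2])/d[:,2])[:,None]
def proj(c,P):
    e,M=pose(c); q=(np.atleast_2d(P)-e)@M; K=c['K']
    return np.c_[K[0,0]*q[:,0]/q[:,2]+K[0,2],K[1,1]*q[:,1]/q[:,2]+K[1,2]]
def cloud(c):
    e,M=pose(c);d=c['depth'];v,u=np.mgrid[:d.shape[0],:d.shape[1]];K=c['K']
    P=np.stack([(u-K[0,2])/K[0,0]*d,(v-K[1,2])/K[1,1]*d,d],-1)@M.T+e
    P[d==0]=np.nan; return P
E
python3 - <<'E'
from h import *
for n in ['scene','top']:
    c=np.load(n+'0.npz'); P=cloud(c)
    for b in ([(0.3,0.75),(-0.35,0.35)],):
        m=(P[...,0]>.25)&(P[...,0]<.75)&(P[...,1]>-.25)&(P[...,1]<.3)
        z=P[...,2][m]; print(n,np.histogram(z,bins=np.arange(-.02,.12,.01)))
    m2=(m&(P[...,2]>.013)&(P[...,2]<.035)).astype(np.uint8)
    k,l,st,_=cv2.connectedComponentsWithStats(m2)
    i=1+np.argmax(st[1:,4]); mm=l==i
    r=cv2.minAreaRect(P[mm][:,:2].astype(np.float32)*1000); print(r,cv2.boxPoints(r))
    im=c['color'][:,:,::-1]
    y,x=(130,200) if n=='top' else (150,220)
    w,h=(150,170) if n=='top' else (200,130)
    cv2.imwrite(f'pics/{n}crop.png',cv2.resize(im[y:y+h,x:x+w],None,fx=3.5 if n=='top' else 4,fy=3.5 if n=='top' else 4,interpolation=cv2.INTER_CUBIC))
E
```

```text
scene (array([   1, 9763, 2875, 3010, 4567, 1198,  245,  532,  385,  221,   19,
          0,    0]), array([-0.02, -0.01,  0.  ,  0.01,  0.02,  0.03,  0.04,  0.05,  0.06,
        0.07,  0.08,  0.09,  0.1 ,  0.11]))
((471.93902587890625, 16.46240234375), (346.7371520996094, 350.4318542480469), 15.339866638183594) [[ 258.3946   139.57239]
 [ 351.0993  -198.37485]
 [ 685.48346 -106.64758]
 [ 592.77875  231.29965]]
top (array([ 121, 4588, 5430, 2010, 4616, 1223,  268,  356,  335,  200,   37,
          2,    0]), array([-0.02, -0.01,  0.  ,  0.01,  0.02,  0.03,  0.04,  0.05,  0.06,
        0.07,  0.08,  0.09,  0.1 ,  0.11]))
((461.1279296875, 31.990142822265625), (340.3953552246094, 321.19757080078125), 15.660578727722168) [[ 253.89667   140.68431 ]
 [ 340.6001   -168.58968 ]
 [ 668.3592    -76.704025]
 [ 581.65576   232.56996 ]]
```

View pics/scenecrop.png

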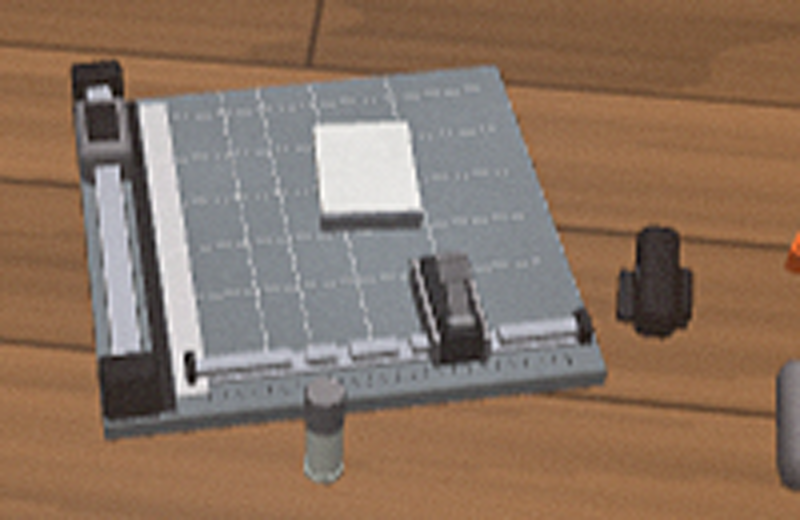

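View pics/topcrop.png

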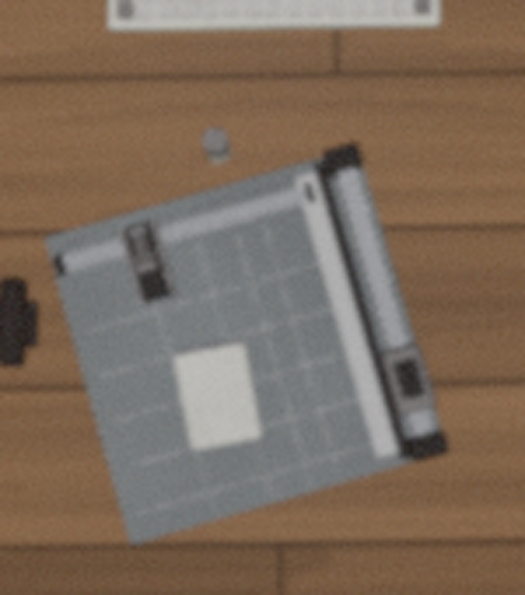

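```bash
python3 - <<'E'
from h import *
s=readout.get_state(); M=R.from_quat(s['tcp_rot']).as_matrix(); print(M.round(3))
c=np.load('wrist0.npz'); e,W=pose(c); print(W.round(3), M.T@(e-s['eef_pos']))
a=np.radians(15.4); o=np.array([.465,.036])
X=np.array([np.cos(a),np.sin(a)]);Y=np.array([-X[1],X[0]])
for p in [(135,0),(135,80),(111,20),(111,60),(135,18)]: print(p,o+X*p[0]/1e3+Y*p[1]/1e3)
print('jaw yaw',np.degrees(np.arctan2(M[1,2],M[0,2])))
E
```

```text
[[-0.001 -0.967  0.256]
 [-0.002  0.256  0.967]
 [-1.     0.    -0.002]]
[[ 0.257  0.918  0.301]
 [ 0.966 -0.243 -0.082]
 [-0.002  0.312 -0.95 ]] [-0.14186272  0.08006387 -0.00026546]
(135, 0) [0.59515288 0.07185008]
(135, 80) [0.57390839 0.14897771]
(111, 20) [0.56670347 0.08475864]
(111, 60) [0.55608122 0.12332245]
(135, 18) [0.59037287 0.08920379]
jaw yaw 75.17426829368654
```

Emit:
move_arm:
  commands:
    - [0,0,-0.1,28,-39,10,255]
    - [0,0,-0.2,56,-78,20,255]
    - [0,0,-0.3,84,-117,20,255]
    - [0,0,-0.4,112,-156,20,255]
    - [0,0,-0.5,140,-195,20,255]
    - [0,0,-0.6,168,-234,20,255]
    - [0,0,-0.7,196,-273,20,255]
    - [0,0,-0.8,224,-312,20,255]
    - [0,0,-0.9,252,-351,20,255]
    - [0,0,-1.0,280,-390,20,255]
    - [0,0,-1.043,308,-429,20,255]
    - [0,0,-1.043,336,-468,20,255]
  newtons: 20

```text
time: 1.35
eef_pos: [0.5092, 0.1822, 0.2501]
tcp_rot: [-0.094, 0.701, 0.095, 0.7]
contact_force: [0.1, 1.2, -0.0]
opening: 0.001
```

Emit:
move_arm:
  commands:
    - [0,0,0,25,-30,0,255]
    - [0,0,0,41,-52,0,255]
    - [0,0,0,41,-52,0,255]
    - [0,0,0,41,-52,0,255]

```text
time: 1.75
eef_pos: [0.5499, 0.13, 0.2495]
tcp_rot: [-0.094, 0.702, 0.094, 0.7]
contact_force: [-0.4, -0.8, -0.3]
opening: 0.0
```

```bash
python3 - <<'E'
from h import *
snap('wrist','wrist1'); s=readout.get_state(); M=R.from_quat(s['tcp_rot']).as_matrix()
print(s['eef_pos'],s['contact_force'],np.degrees(np.arctan2(M[1,2],M[0,2])),M[:,0])
E
```

```text
[0.54954213 0.1306343  0.24962242] [ 0.40748522 -0.08226748  1.29471915] 15.360839235396798 [-3.12936462e-03  3.08588930e-04 -9.99995056e-01]
```

View pics/wrist1.png

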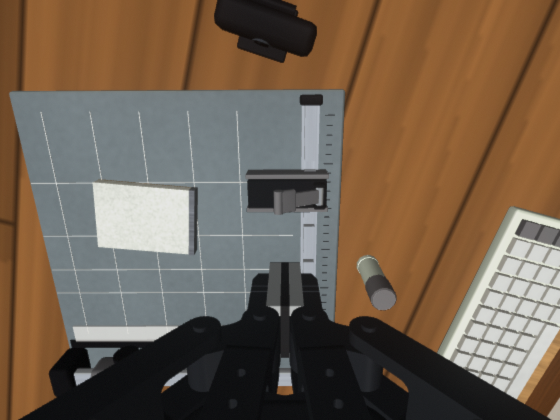

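```bash
python3 - <<'E'
from h import *
c=np.load('wrist1.npz'); im=c['color'][:,:,::-1]
cv2.imwrite('pics/w1crop.png',cv2.resize(im[80:270,220:360],None,fx=4,fy=3.1*4/4,interpolation=cv2.INTER_CUBIC) if 0 else cv2.resize(im[80:225,230:360],None,fx=4,fy=4,interpolation=cv2.INTER_CUBIC))
P=cloud(c)
a=np.radians(15.4)
TL,TR=cast(c,[(12,93),(343,90.5)],.022); BR=cast(c,[(337,260)],.022)[0]
print(TL,TR,BR,np.hypot(*(TR-TL)[:2]),np.degrees(np.arctan2(*(TR-TL)[1::-1])),np.degrees(np.arctan2(*(TR-BR)[1::-1])))
for (u,v) in [(260,190),(312,140),(312,225),(230,140),(284,205),(300,196)]: print((u,v),P[v,u])
E
```

```text
[0.26336661 0.13735067 0.022     ] [0.58329638 0.22694573 0.022     ] [0.63508256 0.04730899 0.022     ] 0.33223836672316326 15.644692386906943 106.08135978633273
(260, 190) [0.52821893 0.11357653 0.05161042]
(312, 140) [0.56636938 0.1729711  0.0321808 ]
(312, 225) [0.59322571 0.08383001 0.0293168 ]
(230, 140) [0.48479689 0.14939336 0.0215098 ]
(284, 205) [0.55348288 0.11306532 0.07928289]
(300, 196) [0.56659829 0.12290863 0.06972747]
```

View pics/w1crop.png

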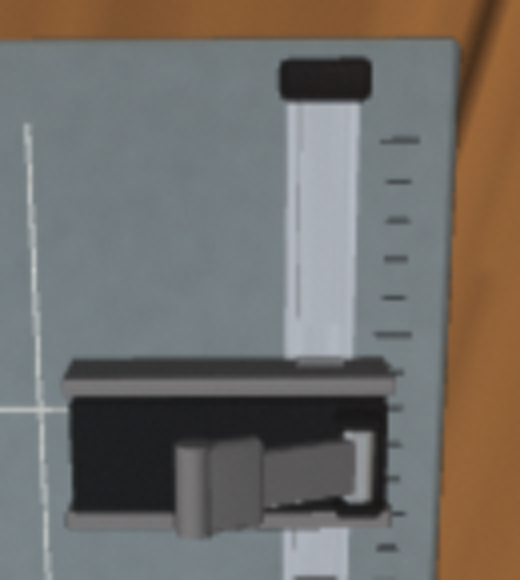

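```bash
python3 - <<'E'
from h import *
c=np.load('wrist1.npz')
a=np.radians(15.6); X=np.array([np.cos(a),np.sin(a)]);Y=np.array([-X[1],X[0]])
loc=lambda p:(np.round(X@p[:2]*1e3,1),np.round(Y@p[:2]*1e3,1))
A=cast(c,[(230+200/4,80+378/4),(230+120/4,80+528/4),(230+360/4,80+378/4),(230+360/4,80+528/4),(230+66/4,80+385/4),(230+394/4,80+385/4)],.052)
print('stop top',[loc(p) for p in A])
B=cast(c,[(230+290/4,80+40/4),(230+457/4,80+45/4),(230+440/4,80+450/4)],.022); print('board',[loc(p) for p in B])
C=cast(c,[(230+287/4,80+150/4),(230+359/4,80+150/4),(230+285/4,80+345/4),(230+355/4,80+345/4)],.034); print('ruler',[loc(p) for p in C])
N=cast(c,[(308,238),(308,259),(230+315/4,80+578/4)],.034);print('notch?',[loc(p) for p in N])
im=c['color'][:,:,::-1]; cv2.imwrite('pics/w1n.png',cv2.resize(im[200:290,240:360],None,fx=6,fy=6,interpolation=cv2.INTER_CUBIC))
s=readout.get_state();print('tcp',loc(s['eef_pos']))
E
```

```text
stop top [(np.float64(559.6), np.float64(-16.8)), (np.float64(538.7), np.float64(-55.8)), (np.float64(599.1), np.float64(-17.1)), (np.float64(600.1), np.float64(-56.1)), (np.float64(526.4), np.float64(-18.4)), (np.float64(607.5), np.float64(-18.9))]
board [(np.float64(582.4), np.float64(62.5)), (np.float64(624.1), np.float64(61.0)), (np.float64(624.4), np.float64(-43.8))]
ruler [(np.float64(581.3), np.float64(36.6)), (np.float64(599.2), np.float64(36.4)), (np.float64(581.3), np.float64(-12.2)), (np.float64(599.3), np.float64(-12.3))]
notch? [(np.float64(589.4), np.float64(-92.3)), (np.float64(589.8), np.float64(-117.9)), (np.float64(590.0), np.float64(-76.4))]
tcp (np.float64(564.4), np.float64(-22.0))
```

View pics/w1n.png

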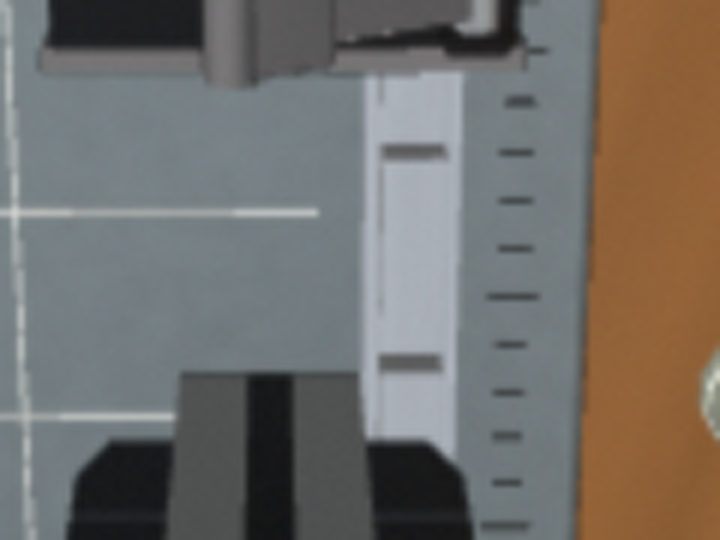

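Emit:
move_arm:
  commands:
    - [0,0,0,7,-31,0,255]
    - [0,0,0,14,-62,-30,255]
    - [0,0,0,14,-62,-70,255]
    - [0,0,0,14,-62,-115,255]
    - [0,0,0,14,-62,-155,255]
    - [0,0,0,14,-62,-190,255]
    - [0,0,0,14,-62,-210,255]
    - [0,0,0,14,-62,-219,255]
    - [0,0,0,14,-62,-219,255]
    - [0,0,0,14,-62,-219,255]

```text
time: 2.8
eef_pos: [0.5644, 0.0693, 0.032]
tcp_rot: [-0.095, 0.701, 0.095, 0.7]
contact_force: [0.0, -0.6, 0.0]
opening: 0.004
```

```bash
cat >> h.py <<'E'
a=np.radians(15.6); X=np.array([np.cos(a),np.sin(a)]);Y=np.array([-X[1],X[0]])
loc=lambda p:(float(np.round(X@np.array(p)[:2]*1e3,1)),float(np.round(Y@np.array(p)[:2]*1e3,1)))
E
python3 - <<'E'
from h import *
snap('wrist','wrist2'); s=readout.get_state(); print(s['time'],s['eef_pos'],loc(s['eef_pos']),s['contact_force'], Y@s['contact_force'][:2])
E
```

```text
2.85 [0.56487157 0.06907243 0.03249659] (562.6, -85.4) [ 0.60432385 -0.19967524 -0.00079736] -0.35483438107615134
```

View pics/wrist2.png

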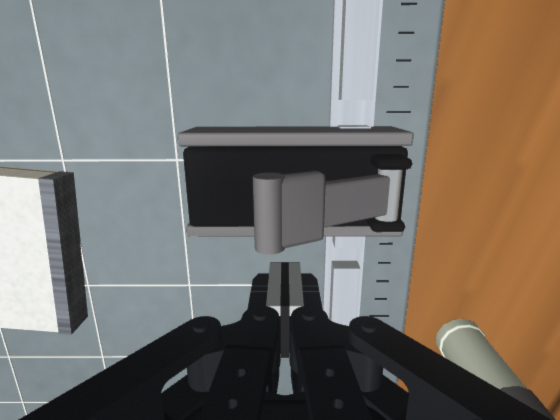

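```bash
python3 - <<'E'
from h import *
c=np.load('wrist2.npz'); im=c['color'][:,:,::-1]
cv2.imwrite('pics/w2crop.png',cv2.resize(im[115:285,300:440],None,fx=4.4,fy=3.5,interpolation=cv2.INTER_CUBIC))
for uv,z in [((220,237),.052),((220,131),.052),((390,237),.052),((390,131),.052),((180,140),.052),((411,140),.052),((345,262),.034),((345,269),.034),((350,127),.034),((428,237),.022)]: print(uv,loc(cast(c,[uv],z)[0]))
E
```

```text
(220, 237) (538.2, -55.6)
(220, 131) (540.6, -16.5)
(390, 237) (602.3, -55.9)
(390, 131) (598.7, -16.7)
(180, 140) (526.7, -19.5)
(411, 140) (606.3, -19.8)
(345, 262) (589.2, -75.2)
(345, 269) (589.4, -78.7)
(350, 127) (588.3, -16.9)
(428, 237) (629.8, -68.4)
```

View pics/w2crop.png

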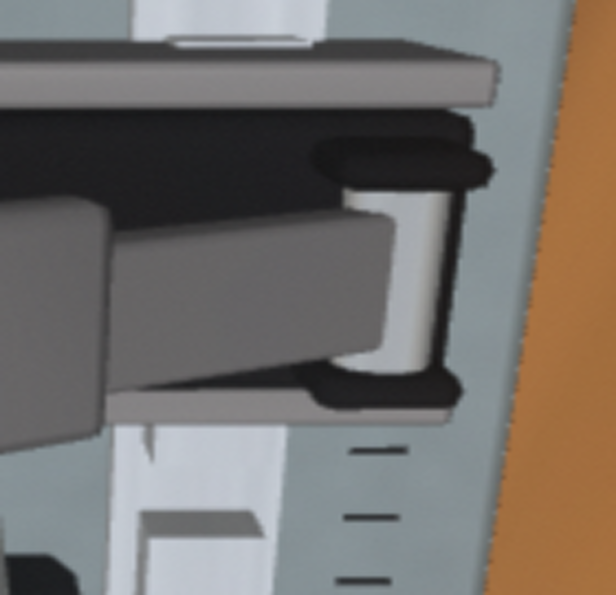

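Emit:
move_arm:
  commands:
    - [0,0,0,-1.9,6.7,0,255]
    - [0,0,0,-3.8,13.5,0,255]
    - [0,0,0,-4.6,16.4,0,255]
    - [0,0,0,-5.4,19.3,0,255]
    - [0,0,0,-6.2,22.2,0,255]
    - [0,0,0,-7,25,0,255]
    - [0,0,0,-7.8,28,0,255]
    - [0,0,0,-7.8,28,0,255]

```text
time: 3.65
eef_pos: [0.5576, 0.0968, 0.0331]
tcp_rot: [-0.095, 0.7, 0.095, 0.701]
contact_force: [-0.5, -3.1, 1.0]
opening: 0.001
```

```bash
python3 - <<'E'
from h import *
c=snap('wrist','wrist3'); s=readout.get_state(); print(s['time'],s['eef_pos'],loc(s['eef_pos']),s['contact_force'], Y@s['contact_force'][:2])
E
```

```text
3.7 [0.55759934 0.09686759 0.03304072] (563.1, -56.7) [ 0.35281456 -1.96869425  1.84373391] -1.9910514311098368
```

View pics/wrist3.png

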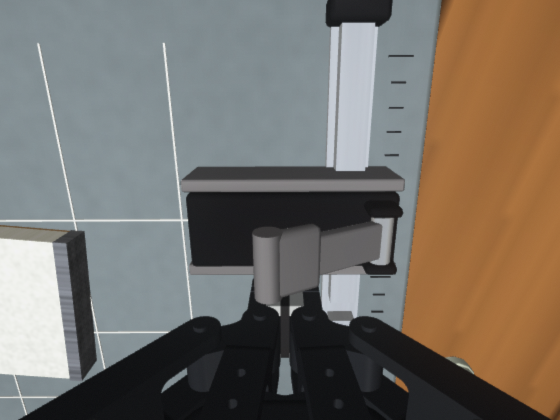

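```bash
python3 - <<'E'
from h import *
c=np.load('wrist3.npz'); im=c['color'][:,:,::-1]
cv2.imwrite('pics/w3crop.png',cv2.resize(im[140:340,180:420],None,fx=3.2,fy=3,interpolation=cv2.INTER_CUBIC))
g=cv2.cvtColor(im,cv2.COLOR_BGR2GRAY); print(g[160:200,220]); print(g[258:282,215])
for uv,z in [((220,274),.052),((220,180),.052)]: print(uv,loc(cast(c,[uv],z)[0]))
c=np.load('wrist2.npz');g=cv2.cvtColor(c['color'],cv2.COLOR_RGB2GRAY);print(g[120:150,220]); print(g[222:245,215])
E
```

```text
[138 139 138 138 139 135 112  67  59  59  60  59  59  58  58  59  60  60
  60  77 110 123 134 134 133 131 129 129 128 127 119  92  34  22  24  25
  26  27  28  30]
[ 31  29  29  29  30  29  29  37  78 126 130 130 128 128 128 127 117 139
 143 141 142 142 142 143]
(220, 274) (537.9, -43.5)
(220, 180) (540.2, -5.6)
[141 141 141 141 142 136 114  67  59  60  61  62  74 110 126 139 140 138
 136 135 133 132 130 127 121  94  44  27  26  29]
[ 30  30  31  32  62 121 132 133 131 131 130 129 129 124 117 139 142 141
 143 143 144 143 143]
```

View pics/w3crop.png

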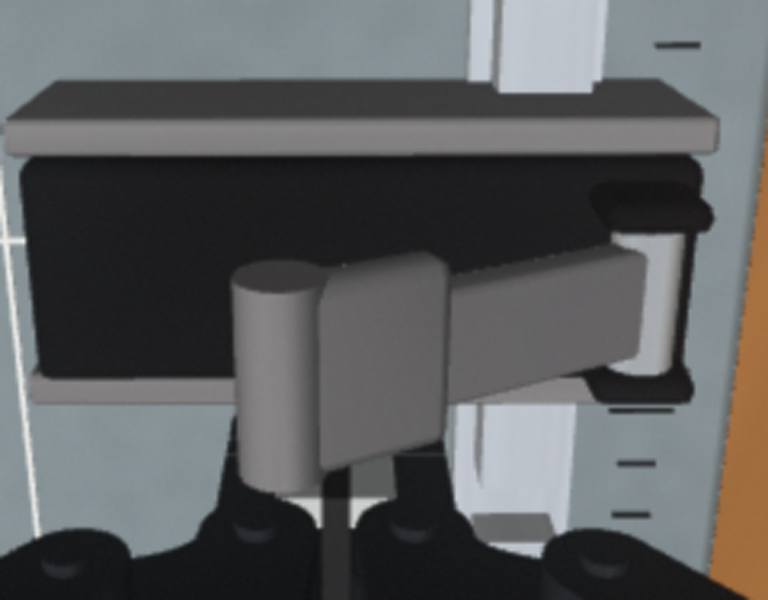

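Emit:
move_arm:
  commands:
    - [0,0,0,-0.5,2,0,255]
    - [0,0,0,-1.1,4,0,255]
    - [0,0,0,-1.6,5.8,0,255]
    - [0,0,0,-2,7.3,0,255]
    - [0,0,0,-2.4,8.7,0,255]
    - [0,0,0,-2.7,9.7,0,255]
    - [0,0,0,-2.7,9.7,0,255]
    - [0,0,0,-2.7,9.7,0,255]

```text
time: 4.5
eef_pos: [0.5548, 0.1068, 0.033]
tcp_rot: [-0.095, 0.7, 0.095, 0.701]
contact_force: [-0.1, -1.6, 0.9]
opening: -0.001
```

```bash
cat >> h.py <<'E'
def chk(f):
    c=snap('wrist',f); s=readout.get_state(); print(s['time'],s['eef_pos'].round(4),loc(s['eef_pos']),s['contact_force'].round(2),'FY',round(float(Y@s['contact_force'][:2]),2))
    im=c['color'][:,:,::-1]; cv2.imwrite('pics/'+f+'c.png',cv2.resize(im[120:340,180:420],None,fx=3.2,fy=2.7,interpolation=cv2.INTER_CUBIC))
    g=c['color'].mean(2)[:,216:222].mean(1); print([(int(i),int(g[i])) for i in range(120,330) if abs(g[i]-g[i-1])>10])
E
python3 -c "
from h import *
chk('wrist4')"
```

```text
4.55 [0.5548 0.1068 0.033 ] (563.1, -46.3) [-0.41 -2.19  1.76] FY -2.0
[(166, 113), (167, 66), (179, 75), (180, 108), (181, 123), (182, 134), (191, 92), (192, 34), (193, 22), (266, 78), (267, 125), (274, 115), (275, 129), (276, 142), (319, 113), (320, 92), (321, 75), (322, 64), (323, 54), (326, 27)]
```

View pics/wrist4c.png

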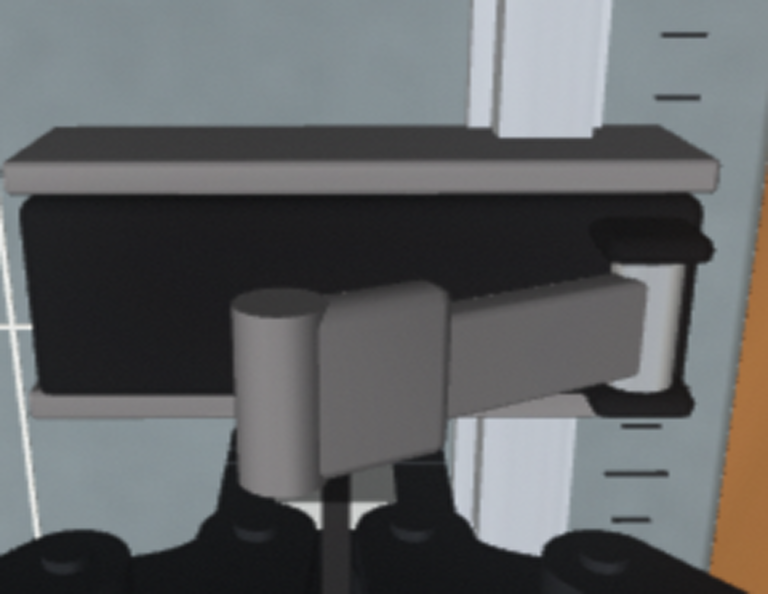

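Emit:
move_arm:
  commands:
    - [0,0,0,-0.15,0.5,0,255]
    - [0,0,0,-0.3,1.0,0,255]
    - [0,0,0,-0.3,1.0,0,255]

```text
time: 4.85
eef_pos: [0.5544, 0.1082, 0.033]
tcp_rot: [-0.094, 0.7, 0.095, 0.701]
contact_force: [-0.7, -0.5, 1.1]
opening: -0.0
```

```bash
python3 -c "
from h import *
chk('wrist5')"
```

```text
4.9 [0.5544 0.1082 0.033 ] (563.1, -44.9) [-0.69 -1.02  0.95] FY -0.8
[(166, 113), (167, 66), (179, 75), (180, 109), (181, 123), (182, 134), (191, 92), (192, 33), (193, 21), (266, 78), (267, 125), (274, 115), (275, 129), (276, 143), (319, 114), (320, 93), (321, 75), (323, 54), (326, 27)]
```

Emit:
move_arm:
  commands:
    - [0,0,0,-0.15,0.5,0,255]
    - [0,0,0,-0.25,0.9,0,255]
    - [0,0,0,-0.25,0.9,0,255]

```text
time: 5.2
eef_pos: [0.5538, 0.1095, 0.0327]
tcp_rot: [-0.094, 0.7, 0.095, 0.701]
contact_force: [0.2, 0.2, -0.3]
opening: -0.0
```

```bash
python3 -c "
from h import *
chk('wrist6')"
```

```text
5.25 [0.5537 0.1095 0.0327] (562.8, -43.5) [-0.55  0.33  0.22] FY 0.46
[(166, 113), (167, 66), (179, 77), (180, 110), (181, 124), (182, 134), (191, 97), (192, 35), (193, 22), (266, 78), (267, 126), (275, 131), (276, 143), (319, 113), (320, 93), (321, 75), (323, 54), (326, 27)]
```

Emit:
move_arm:
  commands:
    - [0,0,0,1.3,-4.8,0,255]
    - [0,0,0,4,-14.5,0,255]
    - [0,0,0,8,-29,0,255]
    - [0,0,0,8,-29,0,255]
    - [0,0,0,8,-29,0,255]

```text
time: 5.75
eef_pos: [0.562, 0.0797, 0.0327]
tcp_rot: [-0.093, 0.701, 0.095, 0.701]
contact_force: [1.0, -0.9, -0.2]
opening: 0.001
```

```bash
python3 - <<'E'
from h import *
chk('wrist7')
E
```

```text
5.8 [0.5618 0.0801 0.0326] (562.6, -74.0) [-0.48 -0.18 -0.28] FY -0.04
[(190, 51), (191, 114), (192, 130), (201, 107), (203, 141), (302, 165), (303, 225), (304, 176), (305, 146), (319, 112), (320, 92), (321, 75), (323, 54), (326, 26)]
```

View pics/wrist7.png

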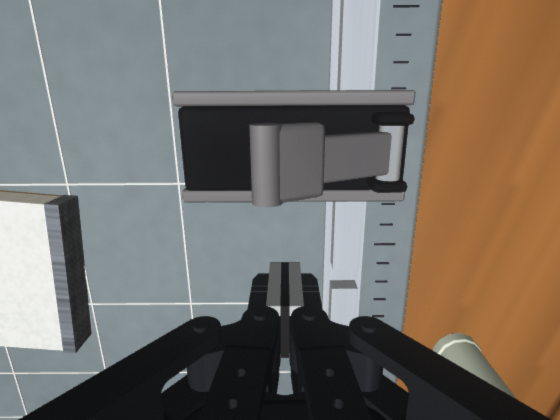

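```bash
python3 - <<'E'
from h import *
def t(f,u,a,b):
    g=np.load(f+'.npz')['color'].mean(2)[a:b,u:u+4].mean(1); print(f,u,a,g.astype(int))
t('wrist7',218,84,112);t('wrist7',343,276,296);t('wrist2',343,256,276)
for f,uv,z in [('wrist7',(220,202),.052),('wrist7',(220,91),.052),('wrist7',(345,288.5),.034),('wrist7',(345,281),.034),('wrist2',(345,269),.034),('wrist2',(345,262),.034)]: print(f,uv,loc(cast(np.load(f+'.npz'),[uv],z)[0]))
E
```

```text
wrist7 218 84 [138 138 138 138 138 138 131  96 116 133 141 141 139 137 136 134 133 131
 129 123 104  78  35  27  28  30  32  33]
wrist7 343 276 [196 196 195 185 118 104 105 105 105 104 104 110 139 189 195 195 194 194
 195 195]
wrist2 343 256 [197 197 197 193 167 114 105 105 105 105 105 111 142 191 196 197 196 197
 196 197]
wrist7 (220, 202) (539.4, -31.4)
wrist7 (220, 91) (541.9, 7.1)
wrist7 (345, 288.5) (590.5, -78.4)
wrist7 (345, 281) (590.3, -74.5)
wrist2 (345, 269) (589.4, -78.7)
wrist2 (345, 262) (589.2, -75.2)
```

Emit:
move_arm:
  commands:
    - [0,0,0,0,0,40,255]
    - [0,0,0,0,0,80,255]
    - [0,0,0,0,0,100,255]
    - [0,0,0,-4.5,31,100,255]
    - [0,0,0,-8.5,62,100,255]
    - [0,0,0,-8.5,62,100,255]
    - [0,0,0,-8.5,62,100,255]

```text
time: 6.5
eef_pos: [0.5529, 0.1427, 0.1325]
tcp_rot: [-0.094, 0.701, 0.095, 0.701]
contact_force: [0.5, -0.2, -0.1]
opening: -0.003
```

```bash
python3 - <<'E'
from h import *
chk('wrist8'); snap('scene','scene8'); c=np.load('scene8.npz')
cv2.imwrite('pics/s8c.png',cv2.resize(c['color'][150:280,260:400,::-1],None,fx=4.5,fy=4.5,interpolation=cv2.INTER_CUBIC))
c=np.load('wrist7.npz'); print([loc(p) for p in cast(c,[(281,160),(323,160),(302,124),(302,199)],.079)])
E
```

```text
6.55 [0.553  0.142  0.1324] (570.9, -11.9) [-0.61 -0.14  0.39] FY 0.03
[(188, 93), (193, 111), (194, 124), (199, 89), (231, 128), (232, 151), (233, 116), (241, 117), (300, 164), (301, 199), (302, 172), (303, 154), (319, 121), (320, 99), (321, 81), (322, 66), (323, 51), (326, 24)]
[(562.3, -11.3), (573.8, -11.4), (568.0, -1.7), (568.1, -22.5)]
```

View pics/wrist8.png

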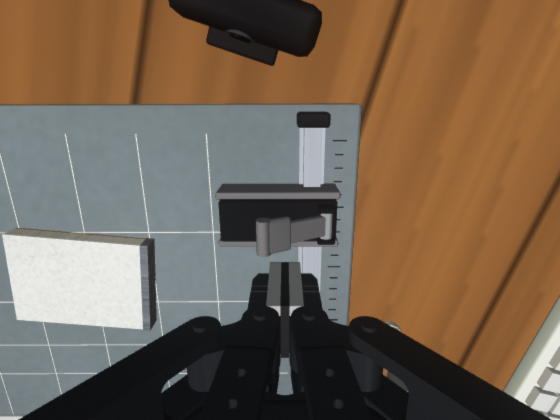

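View pics/s8c.png

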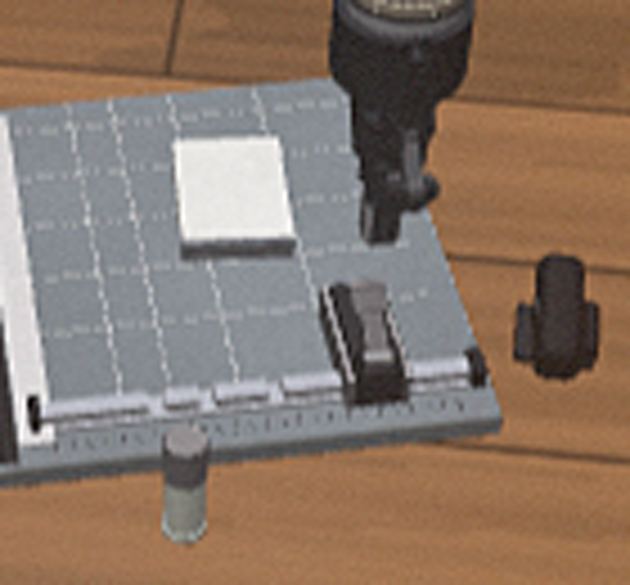

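Emit:
move_arm:
  commands:
    - [0,0,0,1,0,-22,255]
    - [0,0,0,1,0,-42,255]
    - [0,0,0,1,0,-47,255]
    - [0,0,0,1,0,-51,255]
    - [0,0,0,1,0,-55,255]
    - [0,0,0,1,0,-59,255]
    - [0,0,0,1,0,-63,255]
    - [0,0,0,1,0,-66,255]
    - [0,0,0,1,0,-69,255]
    - [0,0,0,1,0,-70,255]
    - [0,0,0,1,0,-70,255]

```text
time: 7.7
eef_pos: [0.554, 0.1418, 0.0619]
tcp_rot: [-0.094, 0.701, 0.095, 0.701]
contact_force: [0.4, -0.8, -0.2]
opening: 0.006
```

```bash
python3 - <<'E'
from h import *
chk('wrist9')
E
```

```text
7.75 [0.5541 0.1418 0.062 ] (571.9, -12.5) [-0.18 -0.53 -0.77] FY -0.46
[(212, 83), (213, 60), (228, 89), (229, 116), (230, 130), (237, 58), (238, 26), (294, 67), (295, 124), (301, 142), (319, 113), (320, 93), (321, 75), (323, 54), (326, 25)]
```

View pics/wrist9.png

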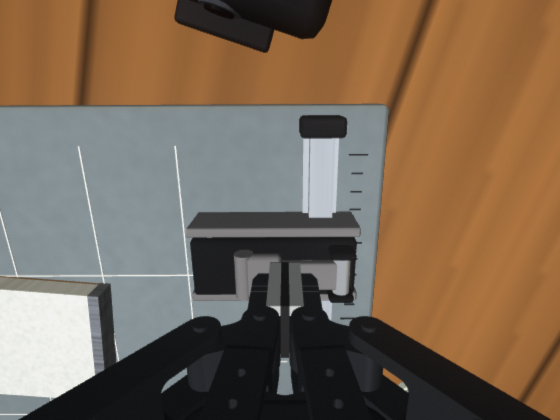

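Emit:
move_arm:
  commands:
    - [0,0,0,0,0,-1,255]
    - [0,0,0,0,0,-2,255]
    - [0,0,0,0,0,-2,255]
    - [0,0,0,0,0,-2,255]

```text
time: 8.15
eef_pos: [0.5544, 0.1419, 0.0613]
tcp_rot: [-0.094, 0.701, 0.095, 0.701]
contact_force: [-3.4, -0.8, 6.6]
opening: 0.001
```

Emit:
move_arm:
  commands:
    - [0,0,0,0,0,-2,255]
    - [0,0,0,0,0,-2.5,255]
    - [0,0,0,0,0,-2.5,255]
    - [0,0,0,0,0,-2.5,255]

```text
time: 8.55
eef_pos: [0.5545, 0.1419, 0.0611]
tcp_rot: [-0.094, 0.701, 0.095, 0.7]
contact_force: [-5.7, -1.0, 12.1]
opening: -0.0
```

Emit:
move_arm:
  commands:
    - [0,0,0,0,0,10,255]
    - [0,0,0,0,0,40,255]
    - [0,0,0,0,0,80,255]
    - [0,0,0,8,-29,110,255]
    - [0,0,0,17,-60,110,255]
    - [0,0,0,17,-60,110,255]
    - [0,0,0,17,-60,110,255]

```text
time: 9.25
eef_pos: [0.5715, 0.0816, 0.171]
tcp_rot: [-0.093, 0.701, 0.095, 0.7]
contact_force: [-0.3, -0.8, -0.1]
opening: -0.003
```

```bash
python3 - <<'E'
from h import *
chk('wrist10'); c=snap('scene','scene10')
cv2.imwrite('pics/s10c.png',cv2.resize(c['color'][150:280,260:400,::-1],None,fx=4.5,fy=4.5,interpolation=cv2.INTER_CUBIC))
a,b=[np.load(f'scene{i}.npz')['color'].astype(int) for i in(0,10)]
c=np.load('wrist10.npz'); P=cloud(c)
np.save('P10.npy',P)
E
```

```text
9.3 [0.571  0.0821 0.1705] (572.0, -74.5) [-0.62  0.65  0.41] FY 0.79
[(142, 145), (143, 165), (144, 129), (213, 154), (214, 187), (215, 146), (258, 163), (259, 147), (260, 125), (287, 136), (288, 180), (289, 131), (290, 120), (319, 93), (320, 76), (321, 61), (326, 22)]
```

View pics/wrist10.png

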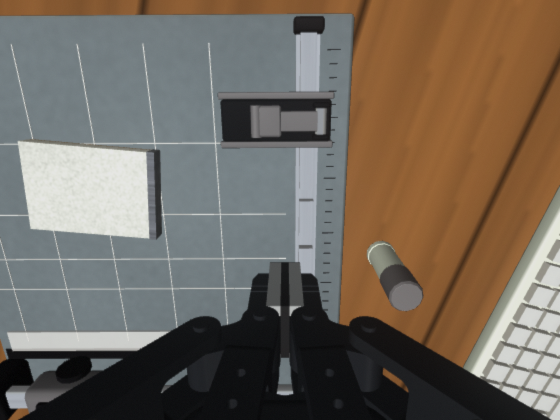

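View pics/scene10.png

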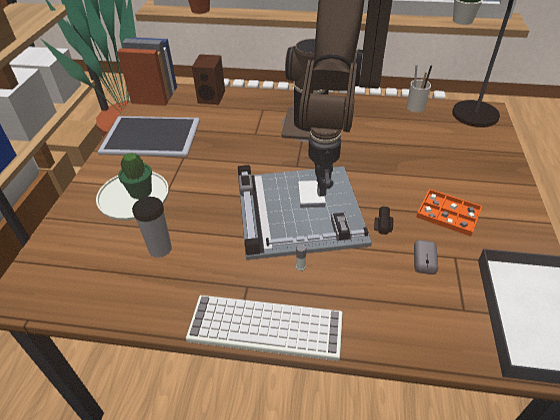

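```bash
python3 - <<'E'
from h import *
c=np.load('wrist10.npz');P=np.load('P10.npy')
for uv in [(270,120),(256,120),(300,121),(321,121),(235,120)]: print(uv,P[uv[1],uv[0]].round(4))
g=c['color'].mean(2); print(g[88:102,236:240].mean(1).astype(int), g[138:152,236:240].mean(1).astype(int), g[194:206,304:308].mean(1).astype(int))
for uv,z in [((238,147.3),.052),((238,93.5),.052),((306,201.5),.034),((265,15),.022)]: print(uv,loc(cast(c,[uv],z)[0]))
E
```

```text
(270, 120) [0.5449 0.1405 0.0614]
(256, 120) [0.5354 0.1379 0.0604]
(300, 121) [0.5654 0.1452 0.0595]
(321, 121) [0.5794 0.1492 0.0616]
(235, 120) [0.5201 0.1331 0.0514]
[121 122 121 118 105 121 123 121 118 113  91  40  28  30] [ 31  29  29  51 107 120 118 115 112 101  99 123 126 126] [175 175 175 172 147 100 101 139 171 175 175 175]
(238, 147.3) (538.1, -31.3)
(238, 93.5) (539.9, 6.6)
(306, 201.5) (590.1, -79.0)
(265, 15) (558.7, 61.8)
```

Pad height is 61 mm (flat). The stop's middle is at -12.3, against a notch at about -12 (lip) to -13 (board edge). The tool is clear, so I hand in.

```bash
python3 -c "
from h import *
print(ctrl.sign_off())"
```

```text
the job is handed in; nothing more can be done
None
```

The trimmer is set for A5 and the job is handed in; no verdict came back. I pushed the stop along the ruler by about 24 mm with the shut fingertips until the push force fell to nothing. I then backed off, came over the lever and pressed it down flat.

**Stop:** the last wrist picture puts its middle within about 1 mm of the A5 notch, roughly 0.0615 m of travel. My two references for the notch, its visible edge and the board's edge, disagreed by about 1.4 mm. The measured middle lay between the two.

**Lever:** the thumb pad reads 61 mm above the desk, which is the flat height. At the end the lever stood firm against 12 N.

**Other things:** the tool finished about 17 cm above the desk with only noise on the force reading. By eye, nothing else had moved in the last scene picture; I did not measure each object.

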